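# Free the pawl of the bench lift with the trip rod and lower the bottle

### The arm

A 6-joint arm with a two-finger parallel gripper is mounted at the origin on a cart in front of the work surface, level with it; the furniture and walls round the work are solid. World frame = base frame: x ahead of the robot, y to its left, z up, the work surface at z = 0. Lengths are in m, angles in rad, forces in N, time in s.
With the tool pointing down it reaches from about 0.35 to 0.775 m from the base axis. Payload 7.3 kg.
Tool frame: the origin (TCP) lies at the very end of the fingers, on their centre line; the grasp point (between the pads) lies grip_point_offset behind it (grip_point_offset is the distance from the TCP to the grasp point, in m); z points along the fingers, y is the direction in which the jaws open and shut (so a half turn about z gives the same grasp; the last joint's range is limited). The gripper opens to 92 mm and grips with 3 to 60 N. Pads are 19 mm wide; open, the fingers measure 130 mm over their backs; the gripper's body (75 mm by 190 mm) begins 47 mm behind the grasp point.
Start: joints at [1.204, 0.342, 1.524, -0, 1.275, -0.146], TCP at [0.115, 0.512, 0.227] pointing down, gripper open.
Joint ranges: [-2.53, 2.53], [-0.77, 2.02], [0.04, 2.7], [-1, 4.14], [0.28, 2.66], [-3.11, 3.11]. Speed limits (rad/s): [2.57, 2.57, 3.14, 3.14, 3.14, 3.14].

### API

Orientations are given as [roll, pitch, yaw] about the fixed x, y, z axes, in that order (R = Rz(yaw) Ry(pitch) Rx(roll)).
In Python, from cell import * gives the robot as it stands.
- The arm moves only by the shell command python3 -m inch 'ROWS' [OPENING] [FORCE]. ROWS is JSON, a list that holds one entry, the list of rows, each a list of 4 numbers: the shift along the tool's x, y, z in mm, then the turn about the tool's z in rad. In form: [[[x, y, z, roll], ...]]. A call has 1 to 10 rows; each row shifts and turns the commanded pose from where the row before left it, along the tool's axes as they then stand; what a row does not reach is not made up. A row lasts 1/8 s, in which the tool goes at most 62.5 mm and 10.7 degrees, less where a joint would pass 70% of its speed; a pose out of reach is approached as far as the arm can. A call with a gripper value outside its range is refused whole. OPENING is the closure, from -1 (fully open) to 1 (shut), set as the call begins (- or left out, the last holds). The fingers move at their own pace and stop on an object; FORCE is the grip in N (left out, the last holds). Time passes only in rows, so rows that do not move let the fingers close. It gives the time, the measured TCP pose, the force and the opening at its end, in the units of the state.
- observe(): the state, without advancing time (a new reading comes with each control period).
- read_camera(name): name is "scene" or "top" or "wrist"; returns a dict with "img" (384x512x3 uint8, blue, green, red), "fx", "fy", "cx", "cy" (pixels), "k1" (the pictures are not rectified: a ray, as slopes to the right and down, at radius r is drawn at 1 + k1 r^2 times it, then the intrinsics apply), "eye" and "rotation" of the camera in the world; the wrist camera has in their place "T_tool_cam" (4x4, takes a point from camera to tool coordinates, whose origin is the TCP and whose axes are the flange's). Camera axes: x right, y down, z forward; pixel columns grow to the right and rows downward; lengths in m; the calibration is good to about 2 mm. A picture is of the moment at which its call begins: read the wrist's pose just before it. There is no depth.
- hand_in(): hands the job in, once; it reports no verdict.
Trained networks look in the newest picture that a camera, given by its name, has taken for a name from the list of things; names that differ only in an ending like _2 or _b are one class to them, and where a whole thing is asked for, a point or a joint stands for the part that bears it (a point fixed in the world has none). Each returns a list of dicts, best first, with "conf" (0 to 1); they miss things now and then, are a little off and sometimes report something else, mostly with a low value. They report only what shows in the picture. A call takes as long as a camera call. They do not tell look-alikes from the thing itself.
- boxes_of(camera, label): "at" ([row, column] in pixels, amid what is visible of it).
- place_of(camera, label): "at" ([row, column] in pixels: a listed point, or the origin of a listed thing).
The state is a dict: "time": time; "qpos": joint angles; "qvel": joint speeds; "joint_efforts": joint torques, N m; "tool_pos": TCP position; "tool_rot": TCP orientation; "contact_force": force on the tool from outside, world axes, zero at the start; "torque": the same for the moment, N m; "opening": finger opening in m.
Only numpy, scipy, OpenCV 4.12 (cv2) and the standard library are available. Lean on these libraries where they do the work, as an engineer would, in place of code of your own. Each camera call takes 0.05 s, during which the arm holds its last target. There are 200 camera calls.

### The job

Pick up the trip rod by its handle, reach its steel shaft under the pawl of the bench lift and flick the pawl up and over, right back onto its stop, keeping the gripper itself off the pawl. Lay the rod back down on the bench top clear of the lift, then gently push the lift's round pad down until the carriage is fully home, with the bottle still standing upright on the platform; leave the other things on the bench where they are.

Things in the scene. Friction and masses are not known exactly. Their poses are not given: they have to be found in the camera images.
- lift: Fixed frame of a grey and bare-metal bench lift. Origin on the bench top under it; x from its front (robot side) to its back, y to the left seen from the robot, z up. Base plate x -65..75, y -125..80 mm, 12 mm thick. Left to right: platform, rack with pad, pawl. Two guide rods at x 30 mm, 190 mm high. In front of x -36 mm nothing stands on the base plate; the platform's front edge is at x -55.
- pawl_pivot (a point): Pivot of the pawl, fixed on the frame at x -21, y -55, z 85 mm of the lift; its axis runs along the lift's x. Hub radius 10 mm, screw head in front to x -36 mm; behind it (x -11 to 5 mm) a post 26 mm wide (y) rises to z 98 mm, with an arm towards -y, 47 mm from the pivot, z 86 to 101 mm.
- pawl_tip (a point): Rounded end of the pawl, 60 mm from the pivot. Pawl: dark steel bar 12 mm thick, 16 mm wide (x -29 to -13 mm of the lift). Engaged, it leans from the pivot up towards +y, 35 degrees above level, its end under a rack tooth. Below it, between hub and rack (rack face 53 mm to +y of the pivot, and no tooth below the pawl's end), is free space down to the base plate and back to x 20 mm.
- pawl (a joint): Pawl angle, rad: 0 engaged in the rack, growing as the pawl swings up and over towards -y; upright at 0.96, beyond which it falls by its own weight onto its stop at 1.95, clear of the rack. Below 0.96 it falls back into the rack. Turns freely (weighs 0.09 kg).
- carriage (a joint): Carriage travel, m: 0 raised (start), 0.070 fully home on its bottom stop. Stiff guides: it does not sink by itself; with the bottle aboard it takes about 3 to 8 N on the pad to push it down, and it stays where it is left. While the pawl is engaged it cannot go down.
- pad_top (a point): Centre of the top face of the black round push pad (48 mm across, 11 mm thick) on top of the rack, part of the carriage, at x -21, y 7 mm of the lift; 225 mm above the bench raised, 155 mm when home. Push it straight down.
- platform_centre (a point): Centre of the upper face of the carriage's steel platform (110 x 110 mm, 8 mm thick, with a rim 5 mm high), at x 0, y 108 mm of the lift; 115 mm above the bench raised, 45 mm when home.
- bottle_centre (a point): The load: clear stoppered glass bottle, 70 mm across, 150 mm tall, about 0.3 kg, standing loose on the platform. Point on its axis, half-way up (75 mm above its foot); its z axis is the bottle's axis.
- rod_handle (a point): Trip rod, 180 mm long, 0.1 kg, lying on the bench: square wooden handle 70 mm long, 22 x 22 mm, then a short ferrule and a round steel shaft 10 mm thick on the handle's axis. Point: centre of the handle, 11 mm above the bench when lying. Its x axis points from handle to tip; the tip is 145 mm from this point, the centre of mass about 30 mm.
- bulb: Bystander: red-brown rubber suction bulb, 72 x 45 x 44 mm, lying loose on the bench. Origin at its underside.
- vial_a: Bystander: small capped sample vial, 23 mm across, 52 mm tall, loose, right of the lift. Origin at its underside.
- vial_b: Bystander: small capped sample vial, 23 mm across, 52 mm tall, loose, front right. Origin at its underside.
- tape: Bystander: roll of tape lying flat, 68 mm across, 19 mm high, loose, front left. Origin at its underside.
- pen: Bystander: marker pen lying loose at the left, 116 mm long. Origin at its underside.
Not all that is in view belongs to the job. Leave any red look-alike of the part that bears bottle_centre alone.

How it is judged:
By the outcome, as a careful person would: the job done as asked, in the order asked, and still so for the second after the job is handed in, with the robot touching nothing.
It also fails if it takes over 67 s, if anything falls off the work surface, if the arm or the gripper's body presses on something with over 40 N, if the wrist force passes 120 N, or if a joint passes its speed limit or range.

## Working session

There is one attempt and no reset: what is moved stays moved. The work goes in short steps, Python scripts to look and compute and a shell command to move; the robot and the scene stay as the last step left them, time stands still between calls to the robot, and variables do not carry over. Pictures are saved under pics/ and viewed, about 8 in all and at most 12, crops included, and the job is handed in when it is done.

```bash
ls; mkdir -p pics; cat > h.py <<'E'
from cell import *
import numpy as np, cv2
from scipy.spatial.transform import Rotation as R
def ray(c,at,T=None):
    v=(at[0]-c["cy"])/c["fy"]; u=(at[1]-c["cx"])/c["fx"]; rd=np.hypot(u,v); r=rd
    for _ in range(20): r=rd/(1+c["k1"]*r*r)
    s=r/rd if rd>0 else 1
    d=np.array([u*s,v*s,1.])
    if T is None: return np.array(c["eye"]),np.array(c["rotation"])@d
    return T[:3,3],T[:3,:3]@d
def onz(e,d,z): return e+d*(z-e[2])/d[2]
def tri(a,b):
    A=np.zeros((3,3));B=np.zeros(3)
    for e,d in (a,b):
        d=d/np.linalg.norm(d);P=np.eye(3)-np.outer(d,d);A+=P;B+=P@e
    return np.linalg.solve(A,B)
def proj(c,p):
    q=np.array(c["rotation"]).T@(np.array(p)-np.array(c["eye"])); u,v=q[:2]/q[2]; k=1+c["k1"]*(u*u+v*v)
    return c["fy"]*v*k+c["cy"], c["fx"]*u*k+c["cx"]
E
python3 - <<'E'
from h import *
np.set_printoptions(precision=4,suppress=True)
s=observe(); print(s["time"],s["tool_pos"],s["tool_rot"],s["opening"],s["contact_force"]); print(grip_point_offset)
cs={}
for n in("scene","top"):
    c=read_camera(n);cs[n]=c;cv2.imwrite(f"pics/{n}0.png",c["img"]); print(n,c["eye"],c["fx"],c["k1"])
hs={"lift":0,"pawl_pivot":.085,"pawl_tip":.119,"pad_top":.225,"platform_centre":.115,"bottle_centre":.19,"rod_handle":.011,"bulb":0,"vial_a":0,"tape":0,"pen":0}
for l,z in hs.items():
    p={}
    for n in cs:
        for d in place_of(n,l)[:3]:
            print(l,n,np.round(d["at"]),round(d["conf"],2),onz(*ray(cs[n],d["at"]),z)[:2]); p.setdefault(n,ray(cs[n],d["at"]))
    if len(p)==2: print("   tri",tri(p["scene"],p["top"]))
E
```

```text
pics
0.0 [0.1148 0.5119 0.2261] [-3.1401 -0.0002  2.9208] 0.09159751537603966 [ 0.5763  0.1177 -0.5834]
0.0188
scene [-0.3166 -0.5364  0.6765] 416.2950888093711 -0.1492455629724778
top [ 0.374  -0.0166  1.4586] 486.6669938194325 -0.10118054716437656Traceback (most recent call last):
  File "<stdin>", line 12, in <module>
  File "h.py", line 11, in onz
    def onz(e,d,z): return e+d*(z-e[2])/d[2]
                                        ~^^^
IndexError: invalid index to scalar variable.
```

```bash
sed -i 's/np.array(c\["rotation"\])/RM(c)/g' h.py; sed -i '3a def RM(c):\n    r=np.array(c["rotation"]); return r if r.ndim==2 else R.from_euler("xyz",r).as_matrix()' h.py
cat > look.py <<'E'
from h import *
np.set_printoptions(precision=4,suppress=True)
cs={n:read_camera(n) for n in("scene","top")}
print(cs["top"]["rotation"],RM(cs["top"]))
hs={"lift":0,"pawl_pivot":.085,"pawl_tip":.119,"pad_top":.225,"platform_centre":.115,"bottle_centre":.19,"rod_handle":.011,"bulb":0,"vial_a":0,"tape":0,"pen":0}
for l,z in hs.items():
    p={}
    for n in cs:
        for d in place_of(n,l)[:3]:
            print(l,n,np.round(d["at"]),round(d["conf"],2),onz(*ray(cs[n],d["at"]),z)[:2]); p.setdefault(n,ray(cs[n],d["at"]))
    if len(p)==2: print("   tri",tri(p["scene"],p["top"]))
E
python3 look.py
```

```text
[-3.0054  0.007  -1.562 ] [[ 0.0087 -0.9907  0.1357]
 [-0.9999 -0.0077  0.0081]
 [-0.007  -0.1357 -0.9907]]
lift scene [226. 238.] 0.71 [0.5895 0.0324]
lift scene [208. 137.] 0.2 [0.5132 0.3741]
lift top [185. 246.] 0.7 [0.5967 0.0368]
lift top [183. 246.] 0.57 [0.6025 0.0371]
lift top [227. 385.] 0.16 [ 0.47   -0.3837]
   tri [ 0.5974  0.0371 -0.0058]
pawl_pivot scene [210. 247.] 0.8 [ 0.5635 -0.0155]
pawl_pivot top [194. 263.] 0.85 [ 0.5556 -0.0148]
   tri [ 0.5564 -0.0169  0.0887]
pawl_tip scene [195. 235.] 0.66 [0.5655 0.0256]
pawl_tip top [185. 248.] 0.54 [0.5763 0.0265]
   tri [0.5756 0.0289 0.1137]
pad_top scene [158. 230.] 0.94 [0.5783 0.0496]
pad_top top [179. 241.] 0.59 [0.5765 0.0405]
   tri [0.5742 0.043  0.2282]
platform_centre scene [177. 207.] 0.97 [0.628  0.1691]
platform_centre scene [230. 331.] 0.61 [ 0.538  -0.2754]
platform_centre scene [229. 122.] 0.45 [0.2734 0.1776]
platform_centre top [176. 212.] 0.9 [0.6028 0.1294]
   tri [0.5938 0.1334 0.1384]
bottle_centre scene [158. 212.] 0.75 [0.6156 0.1379]
bottle_centre scene [178. 230.] 0.7 [0.5284 0.0176]
bottle_cent
[... 274 characters left out ...]

   tri [ 0.4352 -0.2592  0.0073]
bulb scene [229. 330.] 0.68 [ 0.7195 -0.2166]
bulb top [153. 332.] 0.55 [ 0.698  -0.2268]
bulb top [172. 202.] 0.22 [0.6361 0.1703]
   tri [ 0.6943 -0.2244  0.0165]
vial_a scene [302. 356.] 0.73 [ 0.4455 -0.3874]
vial_a scene [232. 309.] 0.52 [ 0.6696 -0.1687]
vial_a top [166. 314.] 0.53 [ 0.6572 -0.1715]
vial_a top [228. 387.] 0.42 [ 0.467  -0.3906]
   tri [ 0.7369 -0.2647 -0.2885]
tape scene [231. 124.] 0.74 [0.3858 0.308 ]
tape top [249. 156.] 0.79 [0.399  0.3037]
   tri [ 0.3948  0.3093 -0.0054]
pen scene [208. 140.] 0.39 [0.5169 0.3641]
pen scene [286. 309.] 0.24 [ 0.4459 -0.2642]
pen top [209. 137.] 0.52 [0.5194 0.3665]
   tri [ 0.5196  0.3671 -0.0022]
```

View pics/scene0.png

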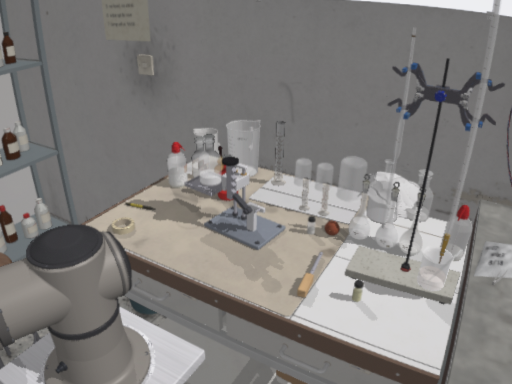

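View pics/top0.png

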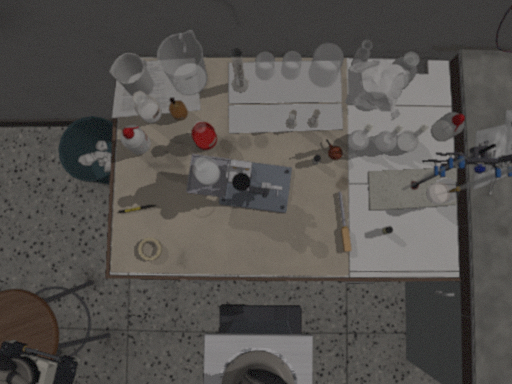

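The scene picture shows the lift at about (215,240) and the rod at (285,310), with its shaft pointing away from the robot. In the top picture the rod handle is at (239,346), the bottle at (170,207), and the red look-alike behind the lift at (135,204). Next I'll zoom in on the lift to get its yaw.

```bash
python3 - <<'E'
import cv2
a=cv2.imread("pics/top0.png")[140:260,180:360]
a=cv2.convertScaleAbs(cv2.resize(a,None,fx=4.4,fy=4.4,interpolation=cv2.INTER_CUBIC),alpha=1.5)
cv2.imwrite("pics/c1.png",a)
E
```

```text
(no output)
```

View pics/c1.png

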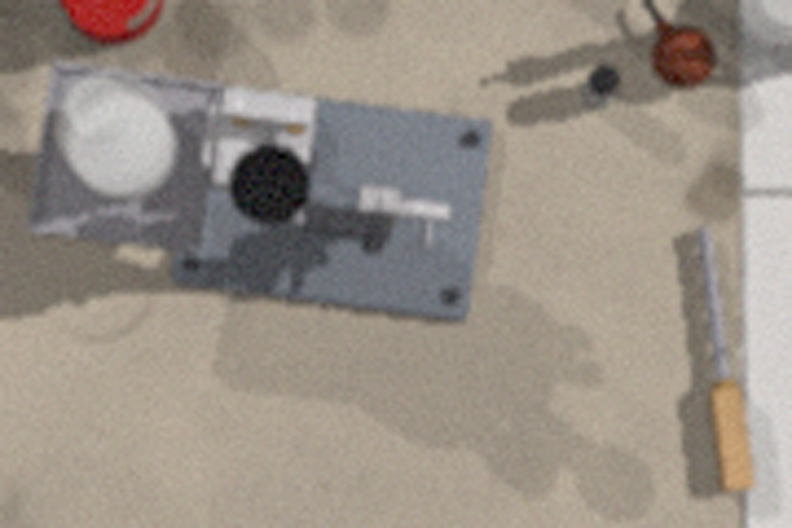

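The crop shows the base plate corners at (175,283), (465,318) and (490,120). The pad is at (270,184), the rod tip at (703,230) and the handle end at (738,490).

```bash
python3 - <<'E'
from h import *
from scipy.optimize import least_squares
np.set_printoptions(precision=4,suppress=True)
c={n:read_camera(n) for n in("top","scene")}
f=lambda x,y:(140+(y+.5)/4.4-.5,180+(x+.5)/4.4-.5)
ob=[("top",f(175,283),(-65,80,12)),("top",f(465,318),(-65,-125,12)),("top",f(490,120),(75,-125,12)),("top",f(270,184),(-21,7,225)),
("top",(194,263),(-21,-55,85)),("scene",(210,247),(-21,-55,85)),("scene",(158,230),(-21,7,225)),("scene",(195,235),(-21,-5.9,119.4))]
def W(p,q): 
    cc,s=np.cos(p[2]),np.sin(p[2]); q=np.array(q)/1000
    return [p[0]+cc*q[0]-s*q[1],p[1]+s*q[0]+cc*q[1],q[2]]
res=lambda p:np.concatenate([np.subtract(proj(c[n],W(p,q)),a) for n,a,q in ob])
r=least_squares(res,[.59,.037,-.1],loss="soft_l1",f_scale=1.0)
print(r.x);print(res(r.x).reshape(-1,2))
for q in [(-21,-55,85),(-21,-5.9,119),(-21,7,225),(21,101,190)]: print(q,W(r.x,q))
t=onz(*ray(c["top"],f(703,230)),.011); h=onz(*ray(c["top"],f(732,490)),.015); j=onz(*ray(c["top"],f(727,382)),.015)
ax=t-h;ax[2]=0;print("rod",t,h,j,np.linalg.norm(ax),"yaw",np.arctan2(ax[1],ax[0])); ax/=np.linalg.norm(ax); print(h+ax*.035,t-ax*.145)
E
```

```text
[ 0.5902  0.0335 -0.1175]
[[ 0.2039 -1.7476]
 [ 0.8018  0.3508]
 [ 0.0072  0.1631]
 [ 0.1064 -0.53  ]
 [-2.0455  1.2684]
 [-0.0281  0.7542]
 [ 1.0766  0.1323]
 [-0.7492 -0.8511]]
(-21, -55, 85) [np.float64(0.5629073817446769), np.float64(-0.018678002481378776), np.float64(0.085)]
(-21, -5.9, 119) [np.float64(0.568663951295864), np.float64(0.030083374724380555), np.float64(0.119)]
(-21, 7, 225) [np.float64(0.5701763697726524), np.float64(0.04289440865420327), np.float64(0.225)]
(21, 101, 190) [np.float64(0.6229074365843322), np.float64(0.13132197558274747), np.float64(0.19)]
rod [ 0.5751 -0.2447  0.011 ] [ 0.3983 -0.2616  0.015 ] [ 0.471  -0.2591  0.015 ] 0.17751648117742594 yaw 0.09537039312087309
[ 0.4332 -0.2583  0.015 ] [ 0.4307 -0.2585  0.011 ]
```

```bash
cat > to.py <<'E'
# usage: to.py x y z [yaw] [maxstep_mm]  -> prints rows needed (translate; then turn)
import sys; from h import *
s=observe(); a=[float(v) for v in sys.argv[1:]]
M=R.from_euler("xyz",s["tool_rot"]).as_matrix(); d=M.T@(np.array(a[:3])-s["tool_pos"])*1000
m=a[4] if len(a)>4 else 45
n=max(1,int(np.ceil(np.linalg.norm(d)/m)))
print("pos",np.round(s["tool_pos"],4),"rpy",np.round(s["tool_rot"],3),"F",np.round(s["contact_force"],1),"t",s["time"])
print(n,"rows of",np.round(d/n,1))
if len(a)>3:
    t=-(a[3]-s["tool_rot"][2]); t=(t+np.pi)%(2*np.pi)-np.pi; t=(t+np.pi/2)%np.pi-np.pi/2 if abs(t)>1.7 else t; print("turn",round(t,3))
E
python3 to.py .40 .12 .23 3.24
```

```text
pos [0.115  0.5123 0.2267] rpy [3.142 0.    2.921] F [ 0.2 -0.6  0.3] t 1.45
11 rows of [-33.1 -29.1  -0.3]
turn -0.319
```

```bash
python3 -m inch '[[[-33,-29,0,0],[-33,-29,0,0],[-33,-29,0,0],[-33,-29,0,0],[-33,-29,0,0],[-33,-29,0,0],[-33,-29,0,0],[-33,-29,0,0],[-33,-29,0,0],[-33,-29,0,0]]]'
python3 -m inch '[[[-33,-29,0,0],[0,0,0,-0.16],[0,0,0,-0.16],[0,0,0,0]]]'; python3 to.py .40 -.255 .2 3.24
```

```text
time: 2.7
tool_pos: [0.3742, 0.1558, 0.2269]
tool_rot: [3.141, 0.001, 2.921]
contact_force: [-0.0, 0.5, 0.5]
opening: 0.0916
time: 3.2
tool_pos: [0.3993, 0.1214, 0.2268]
tool_rot: [3.141, 0.0, -3.044]
contact_force: [0.1, 0.3, -0.1]
opening: 0.092
pos [0.3993 0.1214 0.2268] rpy [ 3.141  0.    -3.044] F [ 0.1  0.3 -0.1] t 3.2
9 rows of [  4.  -41.6   3. ]
turn -0.001
```

```bash
python3 -m inch '[[[4,-41.6,3,0],[4,-41.6,3,0],[4,-41.6,3,0],[4,-41.6,3,0],[4,-41.6,3,0],[4,-41.6,3,0],[4,-41.6,3,0],[4,-41.6,3,0],[4,-41.6,3,0],[0,0,0,0]]]'
python3 - <<'E'
from h import *
np.set_printoptions(precision=4,suppress=True)
s=observe();c=read_camera("wrist");cv2.imwrite("pics/w1.png",c["img"])
T=np.eye(4);T[:3,:3]=R.from_euler("xyz",s["tool_rot"]).as_matrix();T[:3,3]=s["tool_pos"];print(s["tool_pos"],s["tool_rot"]);T=T@np.array(c["T_tool_cam"])
np.save("T1.npy",T);print(T)
for d in place_of("wrist","rod_handle")[:2]: print(d,onz(*ray(c,d["at"],T),.011))
E
```

```text
time: 4.45
tool_pos: [0.4004, -0.2567, 0.1993]
tool_rot: [-3.141, -0.0, -3.049]
contact_force: [-1.2, 0.5, -0.5]
opening: 0.0921
[ 0.4004 -0.2567  0.1993] [-3.1413 -0.0001 -3.0487]
[[-0.0919  0.9654  0.2441  0.3353]
 [ 0.9958  0.0889  0.0233 -0.2627]
 [ 0.0008  0.2452 -0.9695  0.3582]
 [ 0.      0.      0.      1.    ]]
{'at': [205.8, 258.8], 'conf': 0.72} [ 0.4342 -0.2556  0.011 ]
```

View pics/w1.png

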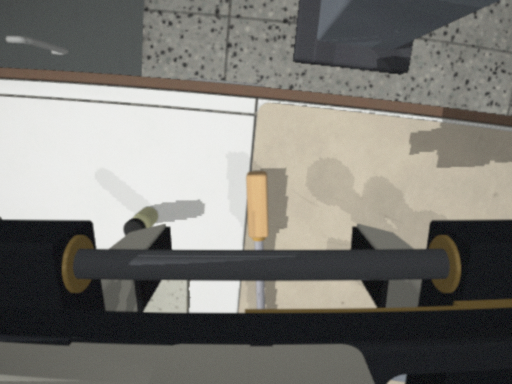

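The wrist view shows the handle from (258,172) to (259,240), with the shaft continuing to (261,308). vial_b stays clear on the left at (145,215).

```bash
python3 - <<'E'
from h import *
np.set_printoptions(precision=4,suppress=True)
c=read_camera("wrist");T=np.load("T1.npy")
g=cv2.cvtColor(c["img"],cv2.COLOR_BGR2HSV)
m=cv2.inRange(g,(8,110,90),(25,255,255)); m[:160]=0;m[245:]=0;m[:,:235]=0;m[:,280:]=0
for r in range(170,242,6):
    x=np.where(m[r])[0]
    if len(x): print(r,x.min(),x.max(),onz(*ray(c,(r,x.min()),T),.022)[:2],onz(*ray(c,(r,x.max()),T),.022)[:2])
for r,x in((296,260.5),(308,261)): print(onz(*ray(c,(r,x),T),.014))
E
python3 to.py .4335 -.2565 .004 3.234
```

```text
[ 0.5422 -0.2438  0.014 ]
[ 0.5581 -0.2417  0.014 ]
pos [ 0.4005 -0.2538  0.1996] rpy [ 3.141 -0.    -3.044] F [-0.2 -0.8 -0.5] t 4.6
5 rows of [-6.5 -1.2 39.1]
turn 0.005
```

```bash
python3 -m inch '[[[-7,0,39,0],[-7,0,39,0],[-7,0,39,0],[-7,0,39,0],[-6,0,20,0],[0,0,15,0],[0,0,4,0],[0,0,0,0]]]' -1 45; python3 to.py .434 -.256 .004 3.234
```

```text
time: 5.6
tool_pos: [0.4345, -0.2512, 0.0052]
tool_rot: [-3.141, 0.0, -3.042]
contact_force: [0.4, -0.9, -0.6]
opening: 0.0918
pos [ 0.4345 -0.2512  0.0052] rpy [-3.141  0.    -3.042] F [ 0.4 -0.9 -0.6] t 5.6
1 rows of [ 1.  -4.8  1.2]
turn 0.007
```

```bash
python3 -m inch '[[[0,-4.5,1,0],[0,0,0,0]]]'; python3 -m inch '[[[0,0,0,0],[0,0,0,0],[0,0,0,0],[0,0,0,0],[0,0,0,0],[0,0,0,0]]]' 1 45
python3 -m inch '[[[0,0,-10,0],[0,0,-20,0],[0,0,-30,0],[0,0,-35,0],[0,0,0,0]]]'; python3 to.py .434 -.256 .1 3.024
```

```text
time: 5.85
tool_pos: [0.4352, -0.2564, 0.0043]
tool_rot: [-3.141, 0.001, -3.043]
contact_force: [-0.6, 0.1, -1.0]
opening: 0.0916
time: 6.6
tool_pos: [0.4348, -0.2557, 0.0037]
tool_rot: [3.141, -0.0, -3.042]
contact_force: [-0.0, 0.0, -0.5]
opening: 0.0366
time: 7.22
tool_pos: [0.4362, -0.2568, 0.1015]
tool_rot: [-3.137, 0.004, -3.042]
contact_force: [-0.1, -0.5, -1.4]
opening: 0.0206
pos [ 0.4362 -0.2568  0.1015] rpy [-3.137  0.004 -3.042] F [-0.1 -0.5 -1.4] t 7.225
1 rows of [2.1 1.  1.5]
turn 0.217
```

```bash
python3 - <<'E'
from h import *
np.set_printoptions(precision=4,suppress=True)
a=read_camera("wrist")["img"]; c=read_camera("scene"); b=cv2.resize(c["img"][180:330,240:400],None,fx=2.56,fy=2.56)
print(observe()["opening"],observe()["contact_force"],observe()["tool_pos"])
o=cv2.resize(a,(384,288)); z=np.zeros((384,800,3),np.uint8); z[:288,:384]=o; z[:b.shape[0],390:390+b.shape[1]]=b
cv2.imwrite("pics/g1.png",z); cv2.imwrite("pics/g1w.png",a)
t=read_camera("top")
for n in("top","scene"): print(n,place_of(n,"rod_handle")[:2])
E
```

```text
0.020306246180074573 [-0.8577  0.5985 -1.432 ] [ 0.4346 -0.2555  0.0988]
top []
scene [{'at': [258.7, 307.4], 'conf': 0.68}]
```

View pics/g1.png

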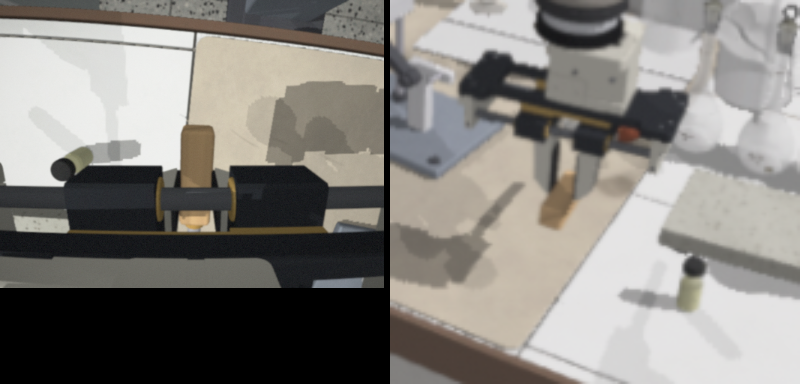

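The rod is in the jaws, but they were still closing when I lifted, so its pitch is uncertain. I'll set it down and grip it again with enough closing time.

```bash
python3 -m inch '[[[0,0,35,0],[0,0,30,0],[0,0,20,0],[0,0,9,0],[0,0,2,0],[0,0,0,0]]]'; python3 -m inch '[[[0,0,0,0],[0,0,0,0],[0,0,0,0],[0,0,0,0]]]' -0.4; python3 -m inch '[[[0,0,0,0],[0,0,0,0],[0,0,0,0],[0,0,0,0],[0,0,0,0],[0,0,0,0],[0,0,0,0],[0,0,0,0],[0,0,0,0],[0,0,0,0]]]' 1 50; python3 to.py .434 -.256 .1
```

```text
time: 8.22
tool_pos: [0.4353, -0.2546, 0.0064]
tool_rot: [3.141, 0.002, -3.044]
contact_force: [-8.0, 13.1, 49.0]
opening: 0.0216
time: 8.72
tool_pos: [0.4346, -0.2556, 0.0021]
tool_rot: [3.141, -0.001, -3.042]
contact_force: [-0.6, -0.7, 0.3]
opening: 0.0573
time: 9.98
tool_pos: [0.4348, -0.2557, 0.0027]
tool_rot: [3.142, 0.0, -3.042]
contact_force: [0.3, 0.0, 0.4]
opening: 0.0218
pos [ 0.4348 -0.2557  0.0027] rpy [ 3.142  0.    -3.042] F [0.3 0.  0.4] t 9.975
3 rows of [  0.3  -0.1 -32.4]
```

```bash
python3 -m inch '[[[0,0,-10,0],[0,0,-25,0],[0,0,-35,0],[0,0,-35,0.1],[0,0,0,0.117],[0,0,0,0]]]'; python3 - <<'E'
from h import *
s=observe();print(s["tool_pos"],s["tool_rot"],s["contact_force"],s["opening"])
a=read_camera("wrist");cv2.imwrite("pics/w2.png",a["img"][120:340,120:400]); np.save("T1.npy",a["T_tool_cam"]);print(a["fx"],a["fy"],a["cx"],a["cy"],a["k1"])
E
```

```text
time: 10.72
tool_pos: [0.4349, -0.2557, 0.1085]
tool_rot: [-3.141, 0.001, 3.025]
contact_force: [0.7, 0.4, -1.5]
opening: 0.0216
[ 0.43485441 -0.2557318   0.10847502] [-3.14114068e+00  8.53180120e-04  3.02482570e+00] [ 0.6724197   0.4189228  -1.52377057] 0.02161402604972493
332.0327345224291 332.0327345224291 260.8901918763213 195.68980270717034 -0.07358209456371136
```

View pics/w2.png

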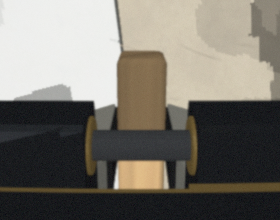

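```bash
python3 - <<'E'
from h import *
T=np.load("T1.npy");c=read_camera("wrist")
for r,z in((170,.0027),(177,-.0193),(170,-.0193)):
  e,d=ray(c,(r,261),T); print(r,onz(e,d,z))
E
# target: tip at lift x=3 -> handle lift x -142, y -55+33=-22, z entry 85-8
python3 - <<'E'
import numpy as np
o=np.array([.5902,.0335]);a=-.1175
X=np.array([np.cos(a),np.sin(a)]);Y=np.array([-np.sin(a),np.cos(a)])
for x in(-230,-142):print(o+X*x/1e3+Y*(-.022))
E
```

```text
170 [0.03765209 0.0002572  0.0027    ]
177 [ 0.03840457  0.0002212  -0.0193    ]
170 [ 0.04143602  0.00022384 -0.0193    ]
[0.35920684 0.03861455]
[0.44660006 0.02829833]
```

```bash
python3 to.py .37 -.256 .1 3.024; python3 - <<'E'
import numpy as np
from scipy.spatial.transform import Rotation as R
M=R.from_euler("xyz",[np.pi,0,3.024]).as_matrix()
print(M.T@np.array([0,.293,-.031])*1000)
E
```

```text
pos [ 0.4346 -0.2555  0.1076] rpy [ 3.141 -0.     3.026] F [ 0.7  1.3 -0.4] t 10.825
2 rows of [32.  -4.   3.8]
turn 0.002
[ 34.37529572 290.97652662  31.        ]
```

```bash
python3 -m inch '[[[32,-4,4,0],[32,-4,4,0],[4.3,36.4,3.9,0],[4.3,36.4,3.9,0],[4.3,36.4,3.9,0],[4.3,36.4,3.9,0],[4.3,36.4,3.9,0],[4.3,36.4,3.9,0],[4.3,36.4,3.9,0],[4.3,36.4,3.9,0]]]'; python3 -m inch '[[[0,0,0,0]]]';  python3 to.py .372 .037 .069 3.024
python3 - <<'E'
from h import *
t=read_camera("top");s=read_camera("scene")
a=cv2.resize(t["img"][150:290,180:320],(400,400));b=cv2.resize(s["img"][150:290,170:310],(400,400))
cv2.imwrite("pics/p1.png",cv2.convertScaleAbs(np.hstack([a,b]),alpha=1.3))
E
```

```text
time: 12.08
tool_pos: [0.3701, 0.0383, 0.0682]
tool_rot: [3.142, -0.001, 3.026]
contact_force: [1.1, 0.0, -0.4]
opening: 0.0216
time: 12.2
tool_pos: [0.3696, 0.0389, 0.068]
tool_rot: [3.141, -0.002, 3.029]
contact_force: [-0.5, -0.2, -1.1]
opening: 0.0219
pos [0.3696 0.0389 0.068 ] rpy [ 3.141e+00 -2.000e-03  3.029e+00] F [-0.5 -0.2 -1.1] t 12.2
1 rows of [-2.6 -1.6 -1. ]
turn 0.005
```

View pics/p1.png

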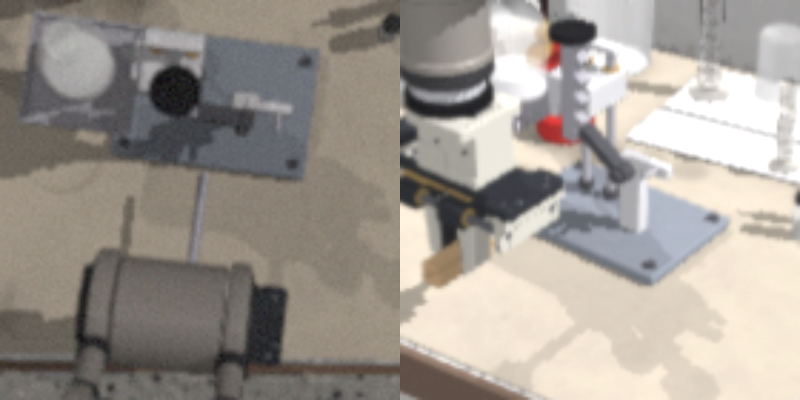

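The top view shows the rod tip at full-frame (211,251), aligned with the lift. It will pass under the middle of the pawl, which runs from the hub at crop (243,122) to the rack at (200,112).

```bash
python3 - <<'E'
from h import *
t=read_camera("top");p=onz(*ray(t,(211.1,251.3)),.077);print(p)
q=p[:2]-[.5902,.0335];a=-.1175
print("lift",q[0]*np.cos(a)+q[1]*np.sin(a),-q[0]*np.sin(a)+q[1]*np.cos(a))
E
python3 to.py .4436 .0284 .069 3.024
```

```text
[0.50861884 0.01787095 0.077     ]
lift -0.07918645137256972 -0.025085030329458354
pos [0.3705 0.0367 0.0684] rpy [-3.142 -0.     3.025] F [-0.4 -0.2 -0.8] t 12.35
2 rows of [-36.8   0.1  -0.3]
turn 0.001
```

```bash
python3 -m inch '[[[-20,0.5,0,0],[-20,0.5,0,0],[-20,0.5,0,0],[-20,0.5,0,0],[0,0,0,0]]]'; python3 - <<'E'
import numpy as np
# shaft centre rel to pivot (y,z) for pawl elevation phi, from entry (33,-8)
r=32;prev=(33,-8)
for p in [35,45,55,65,75,85,95,105,115,125,132]:
  f=np.radians(p);q=(r*np.cos(f)+11*np.sin(f),r*np.sin(f)-11*np.cos(f));print(p,np.round(q,1),"dy",round(q[0]-prev[0],1),"dztool",round(prev[1]-q[1],1));prev=q
E
```

```text
time: 12.98
tool_pos: [0.4512, 0.0284, 0.0685]
tool_rot: [-3.142, 0.001, 3.022]
contact_force: [-0.1, 0.1, -0.8]
opening: 0.0216
35 [32.5  9.3] dy -0.5 dztool -17.3
45 [30.4 14.8] dy -2.1 dztool -5.5
55 [27.4 19.9] dy -3.0 dztool -5.1
65 [23.5 24.4] dy -3.9 dztool -4.4
75 [18.9 28.1] dy -4.6 dztool -3.7
85 [13.7 30.9] dy -5.2 dztool -2.9
95 [ 8.2 32.8] dy -5.6 dztool -1.9
105 [ 2.3 33.8] dy -5.8 dztool -0.9
115 [-3.6 33.7] dy -5.9 dztool 0.1
125 [-9.3 32.5] dy -5.8 dztool 1.1
132 [-13.2  31.1] dy -3.9 dztool 1.4
```

```bash
python3 -m inch '[[[0,-0.5,-9,0],[0,0,-8,0],[0,-2,-5.5,0],[0,-3,-5,0],[0,-4,-4.5,0],[0,-4.5,-3.5,0],[0,0,0,0]]]'; python3 - <<'E'
from h import *
t=read_camera("top");s=read_camera("scene")
for n in("top","scene"): print(n,place_of(n,"pawl_tip")[:2])
a=cv2.resize(t["img"][150:290,180:320],(400,400));b=cv2.resize(s["img"][150:290,170:310],(400,400))
cv2.imwrite("pics/p2.png",cv2.convertScaleAbs(np.hstack([a,b]),alpha=1.3))
E
```

```text
time: 13.85
tool_pos: [0.4486, 0.0154, 0.1043]
tool_rot: [3.142, 0.001, 3.023]
contact_force: [-0.3, -0.1, -1.2]
opening: 0.0214
top [{'at': [183.9, 260.1], 'conf': 0.61}]
scene [{'at': [207.8, 247.6], 'conf': 0.37}]
```

View pics/p2.png

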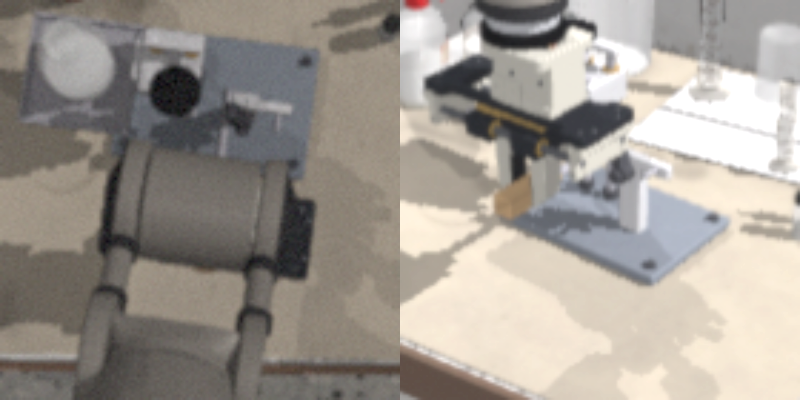

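The pawl has swung up on the shaft and is now steep, at crop (235,115). I'll carry on over the top, then up and back out.

```bash
python3 -m inch '[[[0,-5,-3,0],[0,-5.5,-2,0],[0,-6,-1,0],[0,-6,0,0],[0,-6,1,0],[0,-4,1,0],[0,0,0,0],[0,3,-8,0],[0,0,-10,0]]]'; python3 -m inch '[[[25,0,0,0],[30,0,0,0],[30,0,0,0],[0,0,0,0]]]'; python3 - <<'E'
from h import *
t=read_camera("top");s=read_camera("scene");
for n in("top","scene"): print(n,place_of(n,"pawl_tip")[:2])
a=cv2.resize(t["img"][150:290,180:320],(400,400));b=cv2.resize(s["img"][150:290,170:310],(400,400))
cv2.imwrite("pics/p3.png",cv2.convertScaleAbs(np.hstack([a,b]),alpha=1.3))
E
```

```text
time: 15.18
tool_pos: [0.445, -0.0131, 0.1266]
tool_rot: [3.141, -0.0, 3.024]
contact_force: [0.0, 0.3, -0.6]
opening: 0.0213
time: 15.68
tool_pos: [0.3591, -0.003, 0.1266]
tool_rot: [3.141, -0.0, 3.024]
contact_force: [0.8, 0.2, -1.5]
opening: 0.0216
top [{'at': [252.5, 152.4], 'conf': 0.64}]
scene [{'at': [205.2, 262.6], 'conf': 0.61}]
```

View pics/p3.png

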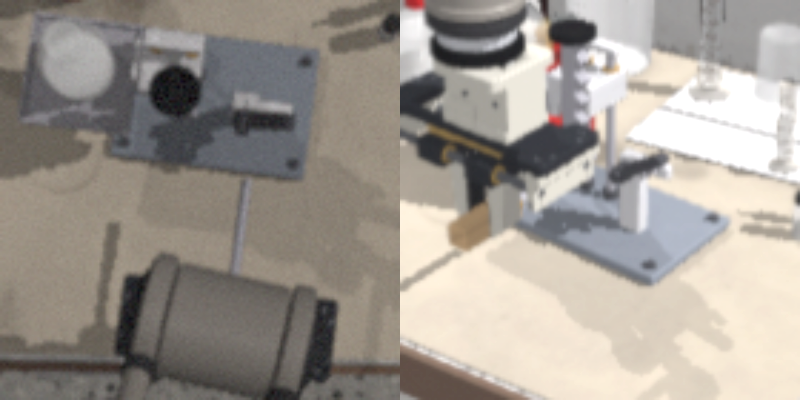

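The pawl now lies over on its stop to the right, at crop (265,118). Next I'll lay the rod down at the right.

```bash
python3 to.py .365 -.22 .09 3.024 40; python3 - <<'E'
import numpy as np
from scipy.spatial.transform import Rotation as R
M=R.from_euler("xyz",[np.pi,0,3.024]).as_matrix()
print(M.T@np.array([.055,0,-.05])*1000)
E
```

```text
pos [ 0.3618 -0.0037  0.1265] rpy [-3.141e+00  2.000e-03  3.024e+00] F [ 0.6  0.1 -0.7] t 15.875
6 rows of [ -4.8 -35.7   6.1]
turn -0.0
[-54.62016711   6.45270056  50.        ]
```

```bash
python3 -m inch '[[[-5,-35.7,6,0],[-5,-35.7,6,0],[-5,-35.7,6,0],[-5,-35.7,6,0],[-5,-35.7,6,0],[-5,-35.7,6,0],[-27,3,25,0],[-27,3,25,0],[0,0,15,0],[0,0,0,0]]]';  python3 to.py .42 -.22 .003 3.024 40
```

```text
time: 17.12
tool_pos: [0.4194, -0.2199, 0.0237]
tool_rot: [3.14, -0.002, 3.024]
contact_force: [0.5, -0.0, -1.4]
opening: 0.0218
pos [ 0.4194 -0.2199  0.0237] rpy [ 3.140e+00 -2.000e-03  3.024e+00] F [ 0.5 -0.  -1.4] t 17.125
1 rows of [-0.7 -0.1 20.7]
turn 0.0
```

```bash
python3 -m inch '[[[0,0,12,0],[0,0,6,0],[0,0,2,0],[0,0,0,0]]]'; python3 -m inch '[[[0,0,0,0],[0,0,0,0],[0,0,0,0],[0,0,0,0],[0,0,0,0],[0,0,0,0],[0,0,0,0]]]' -0.3;  python3 -m inch '[[[0,0,-10,0],[0,0,-30,0],[0,0,-50,0],[0,0,-50,0],[0,0,-50,0],[0,0,-50,0],[0,0,-30,0],[0,0,0,0],[0,0,0,0]]]' 1 10; python3 to.py .5702 .0429 .27 3.024 45
```

```text
time: 17.62
tool_pos: [0.4195, -0.2202, 0.0051]
tool_rot: [-3.142, 0.0, 3.024]
contact_force: [-1.0, -0.2, -0.5]
opening: 0.0217
time: 18.5
tool_pos: [0.4195, -0.2201, 0.005]
tool_rot: [3.141, 0.0, 3.024]
contact_force: [0.1, 0.9, -0.0]
opening: 0.0598
time: 19.62
tool_pos: [0.419, -0.2198, 0.2744]
tool_rot: [3.141, -0.001, 3.024]
contact_force: [0.8, -0.7, -0.2]
opening: 0.0004
pos [ 0.419  -0.2198  0.2744] rpy [ 3.141e+00 -1.000e-03  3.024e+00] F [ 0.8 -0.7 -0.2] t 19.625
7 rows of [-17.   39.8   0.6]
turn -0.0
```

```bash
python3 -m inch '[[[-17,39.8,0,0],[-17,39.8,0,0],[-17,39.8,0,0],[-17,39.8,0,0],[-17,39.8,0,0],[-17,39.8,0,0],[-17,39.8,0,0],[0,0,0,0],[0,0,0,0]]]'; python3 - <<'E'
from h import *
t=read_camera("top");s=read_camera("scene");s0=observe();w=read_camera("wrist")
T=np.eye(4);T[:3,:3]=R.from_euler("xyz",s0["tool_rot"]).as_matrix();T[:3,3]=s0["tool_pos"];T=T@np.array(w["T_tool_cam"])
for n in("top","scene"): print(n,place_of(n,"rod_handle")[:1])
for d in place_of("wrist","pad_top")[:2]: print(d,onz(*ray(w,d["at"],T),.225))
a=cv2.resize(t["img"][150:290,180:380],(400,280));b=cv2.resize(w["img"],(400,300))
z=np.zeros((300,800,3),np.uint8);z[:280,:400]=a;z[:,400:]=b
cv2.imwrite("pics/p4.png",cv2.convertScaleAbs(z,alpha=1.3))
E
python3 to.py .571 .043 .228 3.024 45
```

```text
time: 20.75
tool_pos: [0.5697, 0.0422, 0.2737]
tool_rot: [-3.141, -0.003, 3.024]
contact_force: [-0.8, 0.4, -0.2]
opening: 0.0004
top [{'at': [246.0, 331.4], 'conf': 0.83}]
scene [{'at': [287.7, 289.0], 'conf': 0.68}]
{'at': [217.8, 267.7], 'conf': 0.93} [0.57254098 0.04595698 0.225     ]
pos [0.5702 0.0417 0.2752] rpy [3.142 0.    3.023] F [ 0.2 -0.5 -0. ] t 21.05
2 rows of [-0.3  0.7 23.6]
turn -0.001
```

View pics/p4.png

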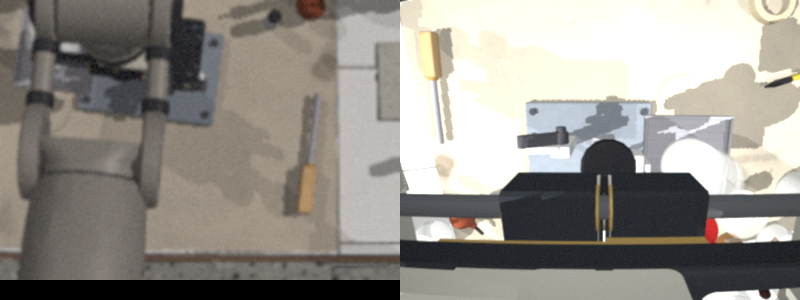

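The rod lies on the bench clear of the lift and the pawl is back at (540,138). The pad is under the fingertips.

```bash
python3 -m inch '[[[-1,2.5,15,0],[0,0,15,0],[0,0,10,0],[0,0,4,0],[0,0,2,0],[0,0,2,0],[0,0,2,0],[0,0,2,0],[0,0,2,0],[0,0,2,0]]]'; python3 -m inch '[[[0,0,3,0],[0,0,3,0],[0,0,3,0],[0,0,3,0],[0,0,3,0]]]'; python3 to.py .571 .043 .155
```

```text
time: 22.3
tool_pos: [0.5719, 0.0449, 0.2193]
tool_rot: [3.141, 0.001, 3.024]
contact_force: [-0.3, 0.2, 4.4]
opening: 0.0004
time: 22.92
tool_pos: [0.5719, 0.0449, 0.2038]
tool_rot: [3.141, 0.0, 3.024]
contact_force: [-0.1, 0.5, 3.7]
opening: 0.0005
pos [0.5719 0.0449 0.2038] rpy [3.141 0.    3.024] F [-0.1  0.5  3.7] t 22.925
2 rows of [ 0.3 -1.  24.4]
```

The pad is sinking at about 4 N. I'll continue down to the stop.

```bash
python3 -m inch '[[[0,0,3,0],[0,0,3,0],[0,0,3,0],[0,0,3,0],[0,0,3,0],[0,0,3,0],[0,0,3,0],[0,0,3,0],[0,0,3,0],[0,0,3,0]]]'; python3 -m inch '[[[0,0,3,0],[0,0,3,0],[0,0,3,0],[0,0,3,0],[0,0,2,0],[0,0,1,0]]]'; python3 -m inch '[[[0,0,1,0],[0,0,1,0],[0,0,0,0]]]'; python3 -m inch '[[[0,0,1,0],[0,0,1,0],[0,0,0,0]]]'
```

```text
time: 24.18
tool_pos: [0.5718, 0.0449, 0.1739]
tool_rot: [3.141, 0.0, 3.024]
contact_force: [2.4, 0.4, 3.7]
opening: 0.0004
time: 24.92
tool_pos: [0.5716, 0.0449, 0.1588]
tool_rot: [3.142, -0.0, 3.024]
contact_force: [3.0, 0.5, 3.8]
opening: 0.0005
time: 25.3
tool_pos: [0.5715, 0.0449, 0.1568]
tool_rot: [3.142, -0.001, 3.024]
contact_force: [2.8, -0.2, 3.1]
opening: 0.0003
time: 25.68
tool_pos: [0.5715, 0.0449, 0.1552]
tool_rot: [3.142, -0.0, 3.024]
contact_force: [0.0, -0.3, 6.7]
opening: 0.0005
```

```bash
python3 -m inch '[[[0,0,0.5,0],[0,0,0.5,0],[0,0,0,0]]]'; python3 -m inch '[[[0,0,0.5,0],[0,0,0,0],[0,0,0,0]]]'
```

```text
time: 26.05
tool_pos: [0.5715, 0.0449, 0.1552]
tool_rot: [-3.142, 0.001, 3.024]
contact_force: [-1.2, 0.1, 10.5]
opening: 0.0001
time: 26.42
tool_pos: [0.5715, 0.0449, 0.1551]
tool_rot: [-3.142, 0.001, 3.024]
contact_force: [-2.6, -0.4, 14.2]
opening: 0.0001
```

The force is rising with no further travel at 0.155 m, so it's on the stop. I'll withdraw straight up and check.

```bash
python3 -m inch '[[[0,0,-3,0],[0,0,-8,0],[0,0,-20,0],[0,0,-35,0],[0,0,-45,0],[0,0,-20,0],[30,-20,0,0],[40,-30,0,0],[40,-40,0,0],[40,-40,0,0]]]'; python3 -m inch '[[[20,-40,0,0],[0,-40,0,0],[0,-40,0,0],[0,0,0,0],[0,0,0,0]]]'; python3 - <<'E'
from h import *
np.set_printoptions(precision=4,suppress=True)
cs={n:read_camera(n) for n in("top","scene")}
for l,z in(("pad_top",.155),("bottle_centre",.12),("pawl_tip",.118),("pawl_pivot",.085),("rod_handle",.011),("bulb",0),("vial_a",0)):
    p={}
    for n in cs:
        for d in place_of(n,l)[:2]: p.setdefault(n,ray(cs[n],d["at"])); print(l,n,np.round(d["at"]),round(d["conf"],2),onz(*ray(cs[n],d["at"]),z)[:2])
    if len(p)==2: print("  tri",tri(p["top"],p["scene"]))
a=cv2.resize(cs["top"]["img"][130:290,180:340],(400,400));b=cv2.resize(cs["scene"]["img"][130:290,150:310],(400,400))
cv2.imwrite("pics/p5.png",cv2.convertScaleAbs(np.hstack([a,b]),alpha=1.3))
E
```

```text
time: 27.68
tool_pos: [0.4056, -0.0671, 0.2843]
tool_rot: [3.142, -0.001, 3.025]
contact_force: [0.8, 0.0, 0.3]
opening: 0.0004
time: 28.3
tool_pos: [0.3733, -0.1828, 0.2843]
tool_rot: [3.14, -0.001, 3.023]
contact_force: [-0.5, 0.2, 0.2]
opening: 0.0005
pad_top top [186. 242.] 0.69 [0.5683 0.0419]
pad_top top [183. 214.] 0.2 [0.577 0.117]
pad_top scene [183. 228.] 0.85 [0.5617 0.0475]
pad_top scene [229. 311.] 0.4 [ 0.4591 -0.2508]
  tri [0.566  0.0453 0.1541]
bottle_centre top [134. 204.] 0.81 [0.7225 0.1542]
bottle_centre top [174. 207.] 0.64 [0.6087 0.1411]
bottle_centre scene [180. 209.] 0.8 [0.6098 0.146 ]
bottle_centre scene [177. 228.] 0.66 [0.6517 0.1054]
  tri [0.7157 0.185  0.0699]
pawl_tip top [192. 283.] 0.62 [ 0.5598 -0.0696]
pawl_tip top [209. 139.] 0.41 [0.5079 0.3316]
pawl_tip scene [232. 332.] 0.59 [ 0.5277 -0.2805]
pawl_tip scene [203. 262.] 0.5 [ 0.5666 -0.061 ]
  tri [ 0.6035 -0.1605  0.0391]
pawl_pivot top [193. 270.] 0.82 [ 0.5612 -0.0342]
pawl_pivot scene [210. 248.] 0.91 [ 0.5633 -0.0196]
  tri [ 0.5572 -0.0295  0.0916]
rod_handle scene [284. 289.] 0.82 [ 0.4162 -0.2232]
rod_handle scene [300. 357.] 0.69 [ 0.4438 -0.388 ]
bulb top [150. 334.] 0.62 [ 0.7052 -0.2318]
bulb scene [228. 331.] 0.67 [ 0.7259 -0.2152]
  tri [ 0.6996 -0.2263  0.0185]
vial_a top [227. 387.] 0.62 [ 0.4706 -0.3895]
vial_a top [152. 335.] 0.5 [ 0.7012 -0.2357]
vial_a scene [302. 353.] 0.5 [ 0.444  -0.3791]
  tri [ 0.4674 -0.3839 -0.0147]
```

View pics/p5.png

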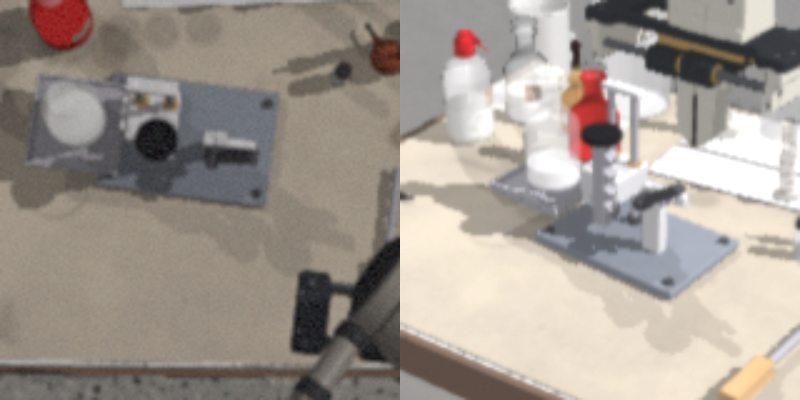

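The carriage is down, with the pad triangulated at z 0.154. The bottle stands upright at crop (550,165), the pawl is on its stop at (660,195), and the rod is on the bench at the lower right. Nothing touches the robot.

```bash
python3 -c "
from cell import *
print(hand_in())"
```

```text
the job is handed in; nothing more can be done
None
```

The job is done and handed in at about 28 s. I flicked the pawl over onto its stop with the rod shaft, laid the rod on the bench to the right of the lift, and pushed the pad down until the carriage was home.

**What the last checks showed**
- **Carriage:** it went down at about 4 N. At tool height 0.155 m the force rose to 14 N with no more travel, and the cameras put the pad at 0.154 m, where 0.155 m is home.
- **Bottle:** it stands upright on the platform in the last pictures.
- **Pawl:** it lies over on its stop, and the gripper stayed off it.
- **Other things:** the bulb is where it was, within the camera error. The red look-alike looked unmoved in the pictures. I did not measure the tape and pen again.

**What went wrong or disagreed**
- **First grip:** I lifted before the fingers had fully closed, so I set the rod down and gripped it again. That put a brief 49 N on the wrist, with the rod pressed between the gripper and the bench. It is under the 120 N wrist limit. It would matter only if it counts against the 40 N limit on the arm or gripper body pressing on things.
- **Last detections:** the networks mixed up look-alikes. The two-camera positions for the bottle and pawl tip were unusable, as was the one labelled vial_a, which landed on vial_b. For the bottle and pawl I relied on the pictures and single-camera positions. The last detections did not confirm vial_a itself, which I could only see in the picture.

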